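Lay the standing torch down in the kit case and shut the lid

TASK

In the open equipment case one black torch has been left standing on its head in its compartment, so the lid cannot be shut. Push the torch over so that it lies down in the compartment it stands in, and after that push the lid over until it is fully shut, without slamming it. Work with the fingertips only: do not pick anything up, and leave everything else in and around the case where it is.

Things in the scene. Friction and masses are not known exactly. Their poses are not given: they have to be found in the camera images.
- kit_case: Open blue equipment case, fixed to the worktop, 168 mm deep (x) by 320 mm wide (y); its tray is 45 mm high with 6 mm walls and a 5 mm floor. Origin: centre of its underside. x points from the front (handle and catches) to the hinge side, y to the case's left, z up. The handle stands 23 mm out from the front wall, no higher than 30 mm. Radio, keys and padlock lie in its wide right part.
- bay_outer (a point): Centre of the floor of the outer (left) torch compartment, at y = +0.133 in the case's frame: 156 mm long along the case's x, 40 mm wide between the case's left wall and a wall 4 mm thick that reaches 27 mm above the worktop.
- bay_inner (a point): Centre of the floor of the other torch compartment beside it, at y = +0.091 in the case's frame: 156 mm long along the case's x, 38 mm wide between two such walls.
- case_lid (a joint): Angle of the case's lid, rad: 0 = fully shut, pi/2 = upright, 1.75 = leaning back on its stop. Hinged at the far side of the case. Stiff friction hinge (0.32 N m, lid 0.3 kg): the lid stays where it is left and must be pushed all the way down; it cannot shut over a standing torch.
- lid_hinge (a point): Middle of the lid's hinge line, at the top of the case's far wall: x = +0.084, y = 0, z = 0.045 in the case's frame. The lid turns about the case's y direction through this point.
- lid_edge (a point): Middle of the lid's free edge, on its outer face (on top when shut). The lid is a shell 168 mm long from hinge line to free edge and 320 mm wide; its flat outer face lies 20 mm outside the plane through the hinge line, so this point is 168 mm along the lid and 20 mm out from the hinge.
- torch: The torch to be pushed over: black, 89 mm long, 29 mm across, about 0.09 kg, standing upright on its head near the front end of one of the two torch compartments. Origin: centre of the end on which it stands; z axis along the torch, up at the start. It has room to fall towards the hinge side and lie along the compartment, not towards the front.
- torch_mid (a point): Centre of that torch, half-way along it.
- spare_torch: A shorter black torch, 76 mm long and 29 mm across, already lying in the other compartment. Origin: centre of its end nearest the robot; z along it. Leave it.
- radio: Black two-way radio, 187 x 62 x 36 mm, lying at the back of the case. Leave it.
- keys: Bunch of keys with a green tag, 78 x 70 x 23 mm, lying in the front of the case. Leave it.
- padlock: Brass padlock, 66 x 40 x 15 mm, lying in the front of the case. Leave it.
- notes: Yellow pad of sticky notes, 76 x 50 x 14 mm, on the worktop at the left. Leave it.
- pen: Red pen, 145 mm long, on the worktop at the left. Leave it.
- carton: Dark carton, 100 x 66 x 40 mm, on the worktop at the right. Leave it.
- tape: Roll of masking tape, 104 mm across, 25 mm thick, on the worktop at the right. Leave it.

How it is judged:
On the way:
1. the torch lies down in its compartment while the lid still stands open (angle between torch's own z axis and vertical above 1.45 rad and height (world z) of torch_mid below 0.028 m and value of joint case_lid above 0.9 rad), for 0.3 s.
At the end, for the whole second after the job is handed in: The torch lies flat (within about 7 degrees) on the floor of the torch compartment in which it stood, at rest, and the lid is fully shut (within 0.035 rad, about 6 mm at its free edge); everything else is where it was (value of joint case_lid below 0.035 rad and angle between torch's own z axis and vertical between 1.45 and 1.69 rad and height (world z) of torch_mid below 0.028 m and x of torch_mid in the frame of kit_case between -0.08 and 0.08 m and y of torch_mid in the frame of kit_case between 0.072 and 0.154 m and distance of torch from where it was at the start of the episode below 0.07 m and linear speed of torch below 0.02 m/s); the robot touches nothing.
It fails at once if the torch is lifted off the floor of the case (height (world z) of torch_mid above 0.068 m).
It fails at once if the lid is slammed (over 3 rad/s) (velocity of joint case_lid below -3 rad/s).
It fails at once if something else in the case is moved by more than 30 mm (distance of any of spare_torch, radio, keys, padlock from where it was at the start of the episode above 0.03 m).
It fails at once if something on the worktop is moved by more than 30 mm (distance of any of notes, pen, carton, tape from where it was at the start of the episode above 0.03 m).
It also fails if it takes over 48 s, if anything falls off the work surface, if the arm or the gripper's body presses on something with over 40 N, if the wrist force passes 120 N, or if a joint passes its speed limit or range.

ROBOT

A 7-joint arm with a two-finger parallel gripper is mounted at the origin on a cart in front of the work surface, level with it; the furniture and walls round the work are solid. World frame = base frame: x ahead of the robot, y to its left, z up, the work surface at z = 0. Lengths are in m, angles in rad, forces in N, time in s.
With the tool pointing down it reaches from about 0.4 to 0.85 m from the base axis. Payload 10.4 kg.
Tool frame: the origin (TCP) lies on the centre line of the jaws, within the pads' length; the fingertips stand 8 mm ahead of it and the grasp point (between the pads) lies 11 mm behind it (r.nose_length is the distance from the TCP to the fingertips, in m); z points along the fingers, y is the direction in which the jaws open and shut (so a half turn about z gives the same grasp; the last joint's range is limited). The gripper opens to 87 mm and grips with 3 to 60 N. Pads are 19 mm wide; open, the fingers measure 117 mm over their backs; the gripper's body (75 mm by 190 mm) begins 51 mm behind the grasp point.
Start: joints at [-1.318, 0.332, -0.065, 1.46, 0.022, 1.35, -0.088], TCP at [0.17, 0.601, 0.199] pointing down, gripper open.
Joint ranges: [-2.6, 2.6], [-0.5, 2.12], [-1.47, 1.34], [0.16, 2.42], [-1.27, 4.41], [0.06, 2.06], [-2.6, 2.6]. Speed limits (rad/s): [2.22, 2.22, 2.79, 2.79, 3.14, 3.14, 3.14].

INTERFACE

Orientations are given as a unit quaternion [x, y, z, w].
In Python, from bench import r, imaging, job gives the robot as it stands. The module is installed in compiled form; this text tells all that it offers.
- The arm moves only by the tool servo_tool, never from a script. Its argument "deltas" is text: rows parted by semicolons, each of 7 numbers parted by spaces: the shift along the world's x, y, z in units of 40 mm (1.0 is 40 mm), then the turn, a rotation vector about the world's x, y, z in units of 8 degrees (1.0 is 8 degrees), then the closure, from 0 (fully open) to 1 (shut). In form: x y z rx ry rz hand; .... A call has 1 to 5 rows; each row shifts and turns the commanded pose from where the row before left it; what a row does not reach is not made up. A row lasts 1/8 s, in which the tool goes at most 62.5 mm and 10.7 degrees, less where a joint would pass 70% of its speed; a pose out of reach is approached as far as the arm can. A call is refused whole if a number of a shift passes 1 or a number of a turn 1, either way. A call with a gripper value outside its range is refused whole. The fingers move at their own pace and stop on an object; "newtons" is the grip in N (left out, the last holds). Time passes only in rows, so rows that do not move let the fingers close. It gives the time, the measured TCP pose, the force and the opening at its end, in the units of the state.
- r.read_state(): the state, without advancing time (a new reading comes with each control period).
- imaging.camera(name): name is "side" or "top" or "wrist"; returns a dict with "color" (384x512x3 uint8, red, green, blue), "z_map" (384x512 float32, m along the optical axis (not along the pixel's ray), 0 where there is no reading), "camera_matrix" (3x3 intrinsics, pixels), "R" (3x3) and "t" (3): a world point X has camera coordinates R X + t. Camera axes: x right, y down, z forward; pixel columns grow to the right and rows downward; lengths in m; the calibration is good to about 2 mm. A picture is of the moment at which its call begins.
- job.close_job(): hands the job in, once; it reports no verdict.
The state is a dict: "time": time; "joint_positions": joint angles; "joint_vel": joint speeds; "joint_torque": joint torques, N m; "ee_pos": TCP position; "eef_rot": TCP orientation; "ft_force": force on the tool from outside, world axes, zero at the start; "torque": the same for the moment, N m; "width": finger opening in m.
Only numpy, scipy, OpenCV 4.12 (cv2) and the standard library are available. Lean on these libraries where they do the work, as an engineer would, in place of code of your own. Each camera call takes 0.05 s, during which the arm holds its last target. There are 200 camera calls.

## Working session

There is one attempt and no reset: what is moved stays moved. The work goes in short steps, Python scripts to look and compute and a tool call to move; the robot and the scene stay as the last step left them, time stands still between calls to the robot, and variables do not carry over. Pictures are saved under pics/ and viewed, about 8 in all and at most 12, crops included, and the job is handed in when it is done.

Besides the shell and the picture viewer there is one more tool, called as a command line: name --argument value ..., lists and objects as JSON in quotes. servo_tool: Moves the arm, as the interface text tells. Its arguments: {"type":"object","properties":{"deltas":{"type":"string"},"newtons":{"type":"number"}},"required":["deltas"]}

```bash
mkdir -p pics
cat > h.py <<'E'
from bench import r, imaging, job
import numpy as np, cv2
def cam(n): return imaging.camera(n)
def cloud(c):
    z=c["z_map"]; K=c["camera_matrix"]; v,u=np.mgrid[:z.shape[0],:z.shape[1]]
    P=np.stack([(u-K[0,2])/K[0,0]*z,(v-K[1,2])/K[1,1]*z,z],-1)
    return (P-c["t"])@c["R"]
def save(c,f): cv2.imwrite("pics/"+f,cv2.cvtColor(c["color"],cv2.COLOR_RGB2BGR))
E
python3 - <<'E'
from h import *
s=r.read_state(); print(s["time"],s["ee_pos"],s["eef_rot"],s["width"],r.nose_length)
for n in("top","side"):
    c=cam(n); np.savez(""+n+"0.npz",**c); save(c,n+"0.png"); print(n,(-c["R"].T@c["t"]).round(3),(c["z_map"]>0).mean())
a=[cv2.imread(f"pics/{n}0.png") for n in("top","side")]
cv2.imwrite("pics/b0.png",np.vstack(a)[:, :] if 0 else cv2.resize(np.hstack(a),(800,300)))
E
```

```text
0.0 [0.17009381 0.60097291 0.19785456] [ 1.37447224e-01  9.90508845e-01 -6.97263452e-04 -5.73099855e-05] 0.08698781531631211 0.008
top [0.225 0.08  1.342] 0.9957784016927084
side [0.193 1.296 0.807] 0.99615478515625
```

View pics/top0.png

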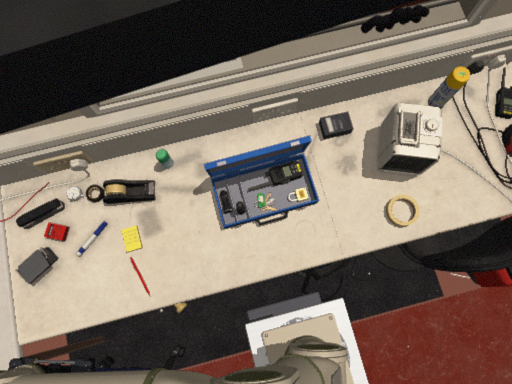

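View pics/side0.png

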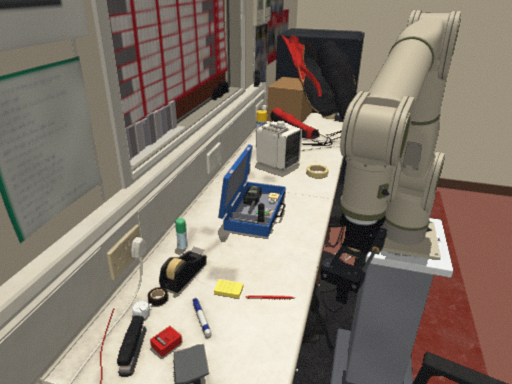

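The top view shows the case at about (263,185), with two dark torches at its left end (225,200) and (240,208) and the lid open at the top edge. The side view shows one torch upright near (261,212). Next I fit the case frame and enlarge the view.

```bash
cat > m.py <<'E'
from h import *
c=dict(np.load("top0.npz")); s=dict(np.load("side0.npz"))
for n,c in(("top",c),("side",s)):
    P=cloud(c); hsv=cv2.cvtColor(c["color"],cv2.COLOR_RGB2HSV)
    b=(hsv[...,0]>100)&(hsv[...,0]<125)&(hsv[...,1]>130)&(hsv[...,2]>40)
    reg=(abs(P[...,0]-.5)<.3)&(abs(P[...,1]-.1)<.3)
    m=b&reg&(P[...,2]>.035)&(P[...,2]<.055)
    (cx,cy),wh,ang=cv2.minAreaRect((P[m][:,:2]*1000).astype(np.float32)); print(n,m.sum(),"rim rect",cx,cy,wh,ang)
    L=b&reg&(P[...,2]>.08); q=P[L]; print("lid n",L.sum(),"z",q[:,2].min(),q[:,2].max()); 
    u,S,V=np.linalg.svd(q-q.mean(0),full_matrices=False); print("lid normal",V[2],"mean",q.mean(0),S/np.sqrt(len(q)))
    top=q[q[:,2]>q[:,2].max()-.02]; print("edge",top.min(0),top.max(0))
    k=(hsv[...,2]<60)&reg&(P[...,2]>.06)&(P[...,2]<.13)&(P[...,0]<.62)&~b
    if k.sum(): print("dark high",k.sum(),np.median(P[k],0),P[k].min(0),P[k].max(0))
a=cv2.imread("pics/top0.png")[130:235,195:330]; bb=cv2.imread("pics/side0.png")[145:240,210:300]
cv2.imwrite("pics/crop.png",np.hstack([cv2.resize(a,(420,327),interpolation=2),cv2.resize(bb,(310,327),interpolation=2)]))
E
python3 m.py
```

```text
top 731 rim rect 548.2139892578125 -6.69732666015625 (184.82142639160156, 316.52679443359375) 1.04517662525177
lid n 550 z 0.08466809385025294 1.3420135544996852
lid normal [-0.95009298 -0.01133795 -0.31176078] mean [ 0.60943272 -0.0077963   0.21279609] [0.09686949 0.08645271 0.00596335]
edge [0.22498269 0.0796114  1.34201355] [0.22498269 0.0796114  1.34201355]
dark high 43 [0.4957828  0.08301115 0.08898177] [0.48881291 0.07245069 0.0654574 ] [0.614707   0.15056739 0.11441266]
side 411 rim rect 548.5302124023438 -5.16778564453125 (184.4345245361328, 327.1604919433594) 1.78671133518219
lid n 322 z 0.08015924401792066 0.21633436991277055
lid normal [-0.98807924 -0.02018091 -0.15261764] mean [0.61640593 0.04018765 0.1694498 ] [0.1251807  0.0466433  0.00430223]
edge [ 0.60033431 -0.15515591  0.19916591] [0.61937179 0.15703393 0.21633437]
dark high 49 [0.50138492 0.09103604 0.07964676] [0.49237617 0.08464346 0.06162797] [0.51165469 0.09795153 0.09456318]
```

View pics/crop.png

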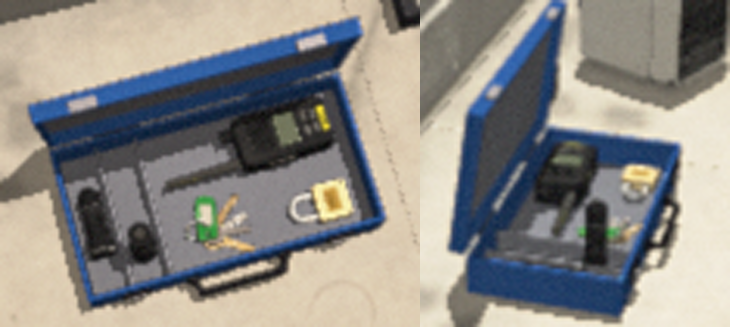

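The crops show the standing torch in the inner compartment (top crop (142,243), side crop (597,230)). The spare lies in the outer one, and the lid leans slightly forward of upright. I'll refine the numbers and check the clearance behind the lid.

```bash
cat > m2.py <<'E'
from h import *
for n in("top","side"):
    c=dict(np.load(n+"0.npz")); P=cloud(c); hsv=cv2.cvtColor(c["color"],cv2.COLOR_RGB2HSV)
    b=(hsv[...,0]>100)&(hsv[...,0]<125)&(hsv[...,1]>130)&(hsv[...,2]>40)
    Z=P[...,2];X=P[...,0];Y=P[...,1]
    k=(hsv[...,2]<80)&~b&(abs(X-.5)<.05)&(abs(Y-.085)<.035)
    for z0,z1 in((.055,.075),(.075,.09),(.088,.105)):
        q=P[k&(Z>z0)&(Z<z1)]
        if len(q): print(n,"torch",z0,len(q),q.min(0).round(3),q.mean(0).round(3),q.max(0).round(3))
    m=b&(Z>.038)&(Z<.056)
    for y in(-.12,-.08,.05,.1,.13):
        q=P[m&(abs(Y-y)<.012)]; 
        if len(q): print(n,"rim y",y,"front",np.sort(q[:,0])[:4].round(3),"back",np.sort(q[:,0])[-3:].round(3))
    for x in(.48,.52,.56,.6):
        q=P[m&(abs(X-x)<.015)]; print(n,"rim x",x,q[:,1].min().round(3),q[:,1].max().round(3))
    for z in(.08,.11,.14,.17,.2,.215):
        q=P[b&(abs(Z-z)<.008)&(X>.5)&(X<.7)&(abs(Y)<.2)]
        if len(q): print(n,"lid z",z,q[:,0].min().round(3),np.median(q[:,0]).round(3),q[:,0].max().round(3),"y",q[:,1].min().round(3),q[:,1].max().round(3))
    q=P[(X>.64)&(X<1.1)&(abs(Y)<.12)&(Z>.02)&(Z<.6)]
    if len(q): print(n,"behind: nearest x",np.percentile(q[:,0],[0,2,10]).round(3)); print([(z,q[abs(q[:,2]-z)<.05][:,0].min().round(3)) for z in(.1,.2,.3,.4) if (abs(q[:,2]-z)<.05).any()])
E
python3 m2.py
```

```text
top torch 0.055 8 [0.489 0.071 0.056] [0.492 0.081 0.064] [0.498 0.091 0.071]
top torch 0.075 26 [0.489 0.072 0.077] [0.498 0.082 0.086] [0.512 0.093 0.09 ]
top torch 0.088 33 [0.491 0.072 0.088] [0.501 0.083 0.092] [0.51  0.094 0.102]
top rim y -0.12 front [0.459 0.459 0.46  0.46 ] back [0.64  0.641 0.642]
top rim y -0.08 front [0.46 0.46 0.46 0.46] back [0.64  0.64  0.641]
top rim y 0.05 front [0.457 0.458 0.458 0.458] back [0.639 0.639 0.639]
top rim y 0.1 front [0.456 0.456 0.456 0.457] back [0.636 0.637 0.638]
top rim y 0.13 front [0.455 0.456 0.456 0.456] back [0.636 0.637 0.638]
top rim x 0.48 -0.165 0.15
top rim x 0.52 -0.163 0.151
top rim x 0.56 -0.164 0.151
top rim x 0.6 -0.164 0.152
top lid z 0.08 0.623 0.628 0.631 y -0.161 0.147
top lid z 0.11 0.617 0.627 0.631 y -0.161 0.148
top lid z 0.14 0.612 0.626 0.63 y -0.161 0.148
top lid z 0.17 0.607 0.613 0.616 y -0.161 0.148
top lid z 0.2 0.601 0.607 0.61 y -0.161 0.147
top lid z 0.215 0.601 0.611 0.621 y -0.164 0.152
top behind: nearest x [0.64  0.738 0.748]
[(0.1, np.float64(0.64)), (0.2, np.float64(0.736)), (0.3, np.float64(
[... 461 characters left out ...]
5 0.638]
side rim y 0.1 front [0.453 0.456 0.457 0.457] back [0.631 0.633 0.634]
side rim y 0.13 front [0.456 0.457 0.457 0.459] back [0.621 0.628 0.63 ]
side rim x 0.48 -0.171 0.156
side rim x 0.52 -0.167 0.155
side rim x 0.56 -0.165 0.157
side rim x 0.6 -0.162 0.159
side lid z 0.08 0.62 0.63 0.638 y -0.166 0.16
side lid z 0.11 0.616 0.626 0.634 y -0.167 0.159
side lid z 0.14 0.612 0.622 0.63 y -0.167 0.156
side lid z 0.17 0.609 0.618 0.625 y -0.164 0.154
side lid z 0.2 0.603 0.609 0.616 y 0.15 0.157
side lid z 0.215 0.6 0.61 0.619 y -0.155 0.155
side behind: nearest x [0.64  0.739 0.749]
[(0.1, np.float64(0.64)), (0.2, np.float64(0.735)), (0.3, np.float64(0.759)), (0.4, np.float64(0.853))]
```

servo_tool --deltas "0.5 -1 0.2 0 0 0.2 1; 0.5 -1 0.2 0 0 0.2 1; 0.5 -1 0 0 0 0.2 1; 0.5 -1 0 0 0 0.2 1; 0.5 -1 0 0 0 0.2 1"

```text
time: 0.72
ee_pos: [0.2707, 0.3998, 0.2144]
eef_rot: [0.068, 0.998, -0.0, -0.0]
ft_force: [1.4, -0.4, -0.0]
width: 0.0448
```

servo_tool --deltas "0.5 -1 0 0 0 0.2 1; 0.5 -1 0 0 0 0.2 1; 0.5 -1 0 0 0 0.2 1; 0.5 -1 0 0 0 0.2 1; 0.5 -1 0 0 0 0.2 1"

```text
time: 1.35
ee_pos: [0.3705, 0.1999, 0.2145]
eef_rot: [-0.002, 1.0, 0.0, -0.0]
ft_force: [0.9, 0.1, 0.1]
width: 0.0016
```

servo_tool --deltas "0.7 -1 0 0 0 0.1 1; 0.7 -1 0 0 0 0 1; 0.8 -0.9 -0.5 0 0 0 1; 0 0 -1 0 0 0 1; 0 0 -0.9 0 0 0 1"

```text
time: 1.98
ee_pos: [0.4581, 0.0848, 0.1173]
eef_rot: [-0.008, 1.0, -0.0, -0.0]
ft_force: [0.3, 1.2, -0.5]
width: 0.0003
```

servo_tool --deltas "0 0 -0.8 0 0 0 1; 0 0 0 0 0 0 1"

```text
time: 2.22
ee_pos: [0.4564, 0.0847, 0.0849]
eef_rot: [-0.009, 1.0, -0.001, -0.002]
ft_force: [0.1, 0.2, 0.7]
width: 0.0003
```

servo_tool --deltas "0.3 0 0 0 0 0 1; 0.3 0 0 0 0 0 1; 0.25 0 0 0 0 0 1; 0.25 0 0 0 0 0 1; 0.25 0 0 0 0 0 1"

```text
time: 2.85
ee_pos: [0.513, 0.0854, 0.0867]
eef_rot: [-0.009, 1.0, 0.0, 0.0]
ft_force: [0.9, 0.1, -0.1]
width: 0.0007
```

```bash
cat > look.py <<'E'
from h import *
import sys
t=sys.argv[1]
a=cam("top"); b=cam("side"); np.savez("top_.npz",**a); np.savez("side_.npz",**b)
A=cv2.cvtColor(a["color"],4)[130:235,195:330]; B=cv2.cvtColor(b["color"],4)[130:240,190:310]
cv2.imwrite(f"pics/{t}.png",np.hstack([cv2.resize(A,(420,327),interpolation=2),cv2.resize(B,(357,327),interpolation=2)]))
for n,c in(("top",a),("side",b)):
    P=cloud(c); d=c["color"].max(-1)<80
    q=P[d&(abs(P[...,0]-.53)<.08)&(abs(P[...,1]-.085)<.02)&(P[...,2]<.12)]
    if len(q): print(n,len(q),np.percentile(q,[2,50,98],axis=0).round(3).tolist())
    bl=(c["color"][...,2].astype(int)-c["color"][...,0]>50)&(P[...,0]>.4)&(P[...,0]<.7)&(abs(P[...,1])<.2)&(P[...,2]>.02)&(P[...,2]<.25)
    print(n,"blue zmax",np.percentile(P[bl][:,2],[50,98]).round(3))
s=r.read_state(); print(s["time"],s["ee_pos"].round(4) if hasattr(s["ee_pos"],"round") else s["ee_pos"],s["ft_force"])
E
python3 look.py p1
```

```text
top blue zmax [0.055 0.218]
side 141 [[0.453, 0.077, 0.022], [0.502, 0.091, 0.059], [0.518, 0.1, 0.118]]
side blue zmax [0.045 0.216]
2.95 [0.5131 0.0853 0.0867] [-0.09335571  0.02679168  0.03898222]
```

View pics/p1.png

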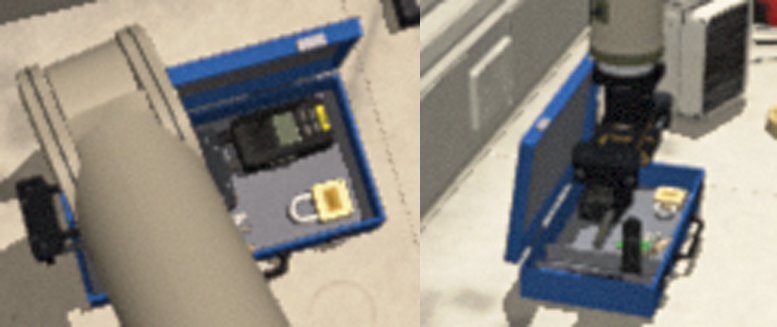

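Run:
```python
from h import *
for n in("side_","side0"):
    c=dict(np.load(n+".npz"));K=c["camera_matrix"]
    for p in([.513,.085,.079],[.5015,.083,.094],[.5015,.083,.005],[.457,.083,.045]):
        q=K@(c["R"]@p+c["t"]); print(n,p,(q[:2]/q[2]).round(1))
c=dict(np.load("side_.npz"))
P=cloud(c)
d=c["color"].max(-1)<80
for v in range(180,226,3):
    print(v,[(u,*P[v,u].round(3)) for u in (248,254,261,264) if d[v,u]])
A=cv2.cvtColor(c["color"],4)[150:235,215:300]; cv2.imwrite("pics/p2.png",cv2.resize(A,(595,595),interpolation=2))
```

```text
side_ [0.513, 0.085, 0.079] [257.9 206.5]
side_ [0.5015, 0.083, 0.094] [261.2 203.1]
side_ [0.5015, 0.083, 0.005] [260.7 224. ]
side_ [0.457, 0.083, 0.045] [272.8 216.6]
side0 [0.513, 0.085, 0.079] [257.9 206.5]
side0 [0.5015, 0.083, 0.094] [261.2 203.1]
side0 [0.5015, 0.083, 0.005] [260.7 224. ]
side0 [0.457, 0.083, 0.045] [272.8 216.6]
180 [(248, np.float64(0.526), np.float64(0.168), np.float64(0.223)), (254, np.float64(0.507), np.float64(0.164), np.float64(0.224)), (261, np.float64(0.486), np.float64(0.154), np.float64(0.223)), (264, np.float64(0.476), np.float64(0.153), np.float64(0.223))]
183 [(248, np.float64(0.523), np.float64(0.18), np.float64(0.219)), (254, np.float64(0.503), np.float64(0.177), np.float64(0.22)), (261, np.float64(0.479), np.float64(0.181), np.float64(0.226)), (264, np.float64(0.475), np.float64(0.157), np.float64(0.215))]
186 [(248, np.float64(0.523), np.float64(0.178), np.float64(0.207)), (254, np.float64(0.504), np.float64(0.176), np.float64(0.208)), (261, np.float64(0.48), np.float64(0.176), np.float64(0.212))]
189 [(248, np.float64(0.527), np.float64(0.1
[... 990 characters left out ...]
5), np.float64(0.091))]
207 [(261, np.float64(0.499), np.float64(0.094), np.float64(0.085))]
210 [(261, np.float64(0.498), np.float64(0.097), np.float64(0.073))]
213 [(261, np.float64(0.499), np.float64(0.094), np.float64(0.059))]
216 [(261, np.float64(0.499), np.float64(0.091), np.float64(0.045)), (264, np.float64(0.491), np.float64(0.078), np.float64(0.039))]
219 [(261, np.float64(0.498), np.float64(0.093), np.float64(0.033)), (264, np.float64(0.491), np.float64(0.078), np.float64(0.026))]
222 [(248, np.float64(0.538), np.float64(0.127), np.float64(0.034)), (254, np.float64(0.515), np.float64(0.126), np.float64(0.037)), (264, np.float64(0.484), np.float64(0.103), np.float64(0.029))]
225 []
```

View pics/p2.png

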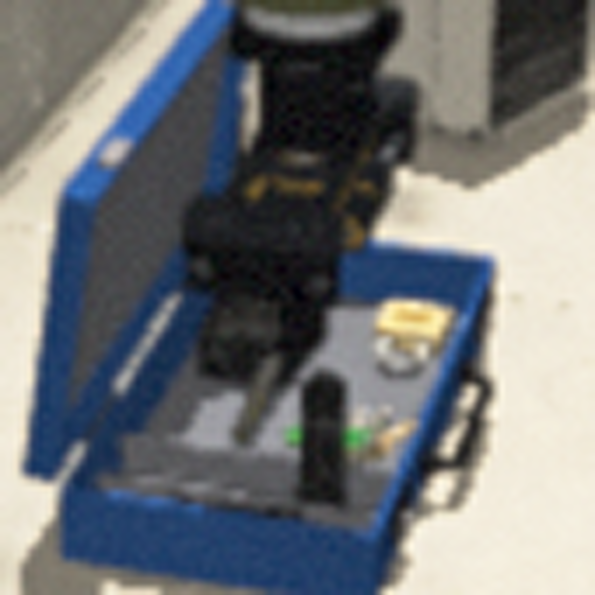

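Run:
```python
from h import *
c=dict(np.load("side_.npz"));P=cloud(c)
for v in range(190,212,2): print(v,[(u,*(P[v,u]*1000).round().astype(int)) for u in range(250,268,3)])
w=cam("wrist"); np.savez("wrist_.npz",**w); save(w,"w1.png")
s=cam("side"); P2=cloud(s); print((P2[212,261]).round(3)); s=r.read_state(); print(s["ee_pos"],s["joint_positions"])
```

```text
190 [(250, np.int64(520), np.int64(167), np.int64(187)), (253, np.int64(509), np.int64(169), np.int64(189)), (256, np.int64(497), np.int64(173), np.int64(193)), (259, np.int64(487), np.int64(173), np.int64(195)), (262, np.int64(478), np.int64(167), np.int64(193)), (265, np.int64(551), np.int64(-170), np.int64(12))]
192 [(250, np.int64(592), np.int64(-84), np.int64(40)), (253, np.int64(508), np.int64(170), np.int64(183)), (256, np.int64(498), np.int64(170), np.int64(184)), (259, np.int64(488), np.int64(170), np.int64(186)), (262, np.int64(477), np.int64(172), np.int64(188)), (265, np.int64(547), np.int64(-158), np.int64(9))]
194 [(250, np.int64(589), np.int64(-72), np.int64(37)), (253, np.int64(576), np.int64(-71), np.int64(40)), (256, np.int64(518), np.int64(94), np.int64(134)), (259, np.int64(508), np.int64(92), np.int64(135)), (262, np.int64(555), np.int64(-136), np.int64(10)), (265, np.int64(545), np.int64(-150), np.int64(4))]
196 [(250, np.int64(583), np.int64(-52), np.int64(39)), (253, np.int64(572), np.int64(-60), np.int64(37)), (256, np.int64(519), np.int64(93), np.int64(125))
[... 1745 characters left out ...]
2)), (253, np.int64(559), np.int64(-14), np.int64(9)), (256, np.int64(550), np.int64(-26), np.int64(4)), (259, np.int64(506), np.int64(94), np.int64(79)), (262, np.int64(496), np.int64(93), np.int64(80)), (265, np.int64(515), np.int64(-34), np.int64(5))]
210 [(250, np.int64(558), np.int64(33), np.int64(27)), (253, np.int64(555), np.int64(2), np.int64(10)), (256, np.int64(546), np.int64(-12), np.int64(3)), (259, np.int64(508), np.int64(90), np.int64(68)), (262, np.int64(496), np.int64(92), np.int64(71)), (265, np.int64(511), np.int64(-17), np.int64(7))]
[0.5   0.09  0.061]
[0.51207415 0.08524095 0.08648521] [-0.70834532  0.20565005  0.50850658  1.89912913 -0.11367059  1.06555712
  1.43431935]
```

View pics/w1.png

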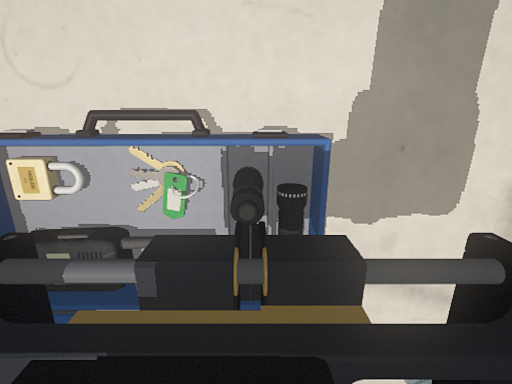

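The wrist and side views show the closed fingertips at z≈0.115 above the still-standing torch, although the reported TCP implies 0.079. The gripper therefore sits about 36 mm higher than the reading. I'll back off, go lower and re-measure.

servo_tool --deltas "-0.7 0 0 0 0 0 1; -0.7 0 0 0 0 0 1; 0 0 -0.4 0 0 0 1; 0 0 -0.4 0 0 0 1; 0 0 0 0 0 0 1"

```text
time: 3.68
ee_pos: [0.4556, 0.0849, 0.0531]
eef_rot: [-0.009, 1.0, -0.001, -0.001]
ft_force: [-0.2, -0.7, -0.7]
width: 0.0007
```

```bash
cat > tip.py <<'E'
from h import *
s=r.read_state(); e=np.array(s["ee_pos"]); c=cam("side"); P=cloud(c)
m=(abs(P[...,0]-e[0])<.014)&(abs(P[...,1]-e[1])<.02)&(P[...,2]>.05)&(P[...,2]<e[2]+.09)
q=P[m]; print(e.round(4),s["ft_force"],len(q)); 
if len(q): print(q.min(0).round(3),q.mean(0).round(3),q.max(0).round(3),np.sort(q[:,2])[:8].round(3))
E
python3 tip.py
```

```text
[0.4556 0.0849 0.0531] [-0.22622978 -0.67379597 -0.69227336] 40
[0.444 0.072 0.079] [0.453 0.091 0.09 ] [0.467 0.098 0.102] [0.079 0.079 0.079 0.08  0.081 0.081 0.081 0.082]
```

servo_tool --deltas "0.4 0 0 0 0 0 1; 0.25 0 0 0 0 0 1; 0.25 0 0 0 0 0 1; 0.25 0 0 0 0 0 1; 0.25 0 0 0 0 0 1"

```text
time: 4.35
ee_pos: [0.5128, 0.0854, 0.0547]
eef_rot: [-0.009, 1.0, 0.0, -0.0]
ft_force: [0.0, 0.2, 0.8]
width: 0.0003
```

```bash
python3 look.py p3
```

```text
top blue zmax [0.056 0.217]
side 191 [[0.454, 0.081, 0.024], [0.531, 0.093, 0.053], [0.578, 0.101, 0.102]]
side blue zmax [0.045 0.215]
4.45 [0.5131 0.0853 0.0547] [-0.08827742  0.39854537  0.54871025]
```

servo_tool --deltas "-0.3 0 0.9 0 0 0 1; 0 0 1 0 0 0 1; 0 0 1 0 0 0 1; 0 0 1 0 0 0 1; 0 0 0.8 0 0 0 1"

```text
time: 5.08
ee_pos: [0.5001, 0.0853, 0.2444]
eef_rot: [-0.009, 1.0, 0.0, 0.0]
ft_force: [-0.0, -0.2, 0.8]
width: 0.0007
```

```bash
python3 look.py p4; python3 tip.py
```

```text
top blue zmax [0.054 0.217]
side 106 [[0.453, 0.078, 0.021], [0.556, 0.091, 0.03], [0.604, 0.1, 0.042]]
side blue zmax [0.044 0.215]
5.175 [0.5015 0.0857 0.246 ] [-6.59359646e-05 -3.75901181e-02  1.99018870e-01]
[0.5015 0.0857 0.246 ] [-6.59359646e-05 -3.75901181e-02  1.99018870e-01] 82
[0.489 0.071 0.271] [0.499 0.092 0.29 ] [0.511 0.101 0.312] [0.271 0.271 0.273 0.273 0.274 0.274 0.274 0.275]
```

View pics/p4.png

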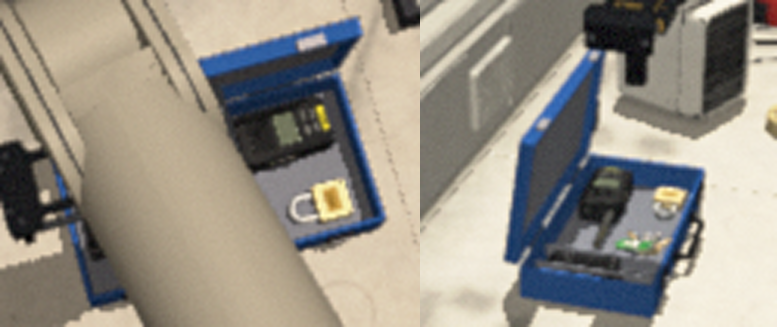

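servo_tool --deltas "1 -0.6 0 0 0 0 1; 1 -0.6 0 0 0 0 1; 1 -0.6 0 0 0 0 1; 0.9 -0.5 0 0 0 0 1; 0 0 0 0 0 0 1"

```text
time: 5.85
ee_pos: [0.6567, -0.0091, 0.2398]
eef_rot: [-0.007, 1.0, -0.001, -0.002]
ft_force: [-0.9, 0.3, 0.0]
width: 0.0001
```

```bash
python3 look.py p5
python3 - <<'E'
from h import *
for n in("side_","top_"):
    c=dict(np.load(n+".npz"));P=cloud(c);d=c["color"].max(-1)<75
    for y0 in(.085,.127):
      for x in np.arange(.47,.62,.012):
        q=P[d&(abs(P[...,0]-x)<.006)&(abs(P[...,1]-y0)<.016)&(P[...,2]<.1)&(P[...,2]>.012)]
        if len(q): print(n,y0,x.round(3),len(q),np.percentile(q[:,2],[50,95]).round(3),q[:,1].mean().round(3))
E
python3 tip.py
```

```text
top 299 [[0.454, 0.067, 0.002], [0.556, 0.085, 0.028], [0.606, 0.102, 0.041]]
top blue zmax [0.051 0.217]
side 105 [[0.454, 0.071, 0.022], [0.555, 0.091, 0.029], [0.604, 0.099, 0.041]]
side blue zmax [0.044 0.215]
5.95 [ 0.6555 -0.0068  0.2412] [ 0.72007857  0.79108374 -0.70280214]
side_ 0.085 0.518 6 [0.029 0.033] 0.088
side_ 0.085 0.53 15 [0.031 0.036] 0.092
side_ 0.085 0.542 12 [0.031 0.034] 0.09
side_ 0.085 0.554 12 [0.028 0.035] 0.09
side_ 0.085 0.566 13 [0.03  0.033] 0.091
side_ 0.085 0.578 12 [0.029 0.032] 0.091
side_ 0.085 0.59 9 [0.031 0.035] 0.093
side_ 0.085 0.602 10 [0.028 0.033] 0.09
side_ 0.127 0.506 1 [0.033 0.033] 0.123
side_ 0.127 0.53 3 [0.032 0.033] 0.123
side_ 0.127 0.566 1 [0.035 0.035] 0.13
top_ 0.085 0.518 23 [0.023 0.034] 0.084
top_ 0.085 0.53 33 [0.032 0.036] 0.084
top_ 0.085 0.542 23 [0.031 0.033] 0.085
top_ 0.085 0.554 27 [0.03  0.034] 0.085
top_ 0.085 0.566 24 [0.029 0.038] 0.085
top_ 0.085 0.578 25 [0.029 0.036] 0.087
top_ 0.085 0.59 26 [0.031 0.036] 0.087
top_ 0.085 0.602 16 [0.03  0.035] 0.087
top_ 0.085 0.614 26 [0.03  0.047] 0.086
top_ 0.127 0.506 26 [0.032 0.039] 0.125
top_ 0.127 0.518 27 [0.032 0.036] 0.125
top_ 0.127 0.53 24 [0.029 0.035] 0.125
top_ 0.127 0.542 29 [0.029 0.033] 0.125
top_ 0.127 0.554 25 [0.032 0.036] 0.125
top_ 0.127 0.566 28 [0.031 0.036] 0.124
top_ 0.127 0.578 5 [0.028 0.033] 0.128
top_ 0.127 0.614 27 [0.028 0.046] 0.128
[ 0.6555 -0.0068  0.2412] [ 0.72007857  0.79108374 -0.70280214] 83
[ 0.642 -0.022  0.053] [ 0.652 -0.002  0.283] [0.665 0.011 0.322] [0.053 0.057 0.265 0.266 0.266 0.266 0.267 0.268]
```

servo_tool --deltas "0 0 -0.9 0 0 0 1; 0 0 -0.9 0 0 0 1; 0 0 0 0 0 0 1; -0.4 0 0 0 0 0 1; -0.3 0 0 0 0 0 1"

```text
time: 6.62
ee_pos: [0.6284, -0.0063, 0.1727]
eef_rot: [-0.009, 1.0, 0.0, 0.001]
ft_force: [3.4, 0.3, -1.0]
width: 0.0004
```

```bash
python3 tip.py
```

```text
[ 0.6284 -0.0063  0.1727] [ 3.35118961  0.33407655 -1.02924799] 133
[ 0.615 -0.026  0.05 ] [ 0.628 -0.004  0.156] [0.641 0.013 0.248] [0.05  0.051 0.051 0.052 0.052 0.052 0.052 0.052]
```

servo_tool --deltas "-0.36 0 -0.08 0 0 0 1; -0.36 0 -0.1 0 0 0 1; -0.36 0 -0.12 0 0 0 1; -0.35 0 -0.14 0 0 0 1; -0.33 0 -0.17 0 0 0 1"

```text
time: 7.3
ee_pos: [0.5582, -0.0065, 0.1475]
eef_rot: [-0.009, 1.0, 0.0, 0.001]
ft_force: [1.7, -0.8, 0.8]
width: 0.0003
```

servo_tool --deltas "-0.32 0 -0.2 0 0 0 1; -0.29 0 -0.24 0 0 0 1; -0.27 0 -0.27 0 0 0 1; -0.24 0 -0.29 0 0 0 1; -0.22 0 -0.31 0 0 0 1"

```text
time: 7.92
ee_pos: [0.5041, -0.0064, 0.0938]
eef_rot: [-0.009, 1.0, 0.0, 0.001]
ft_force: [0.2, 0.7, 0.4]
width: 0.0005
```

```bash
python3 look.py p6; python3 tip.py
```

```text
top 197 [[0.453, 0.066, 0.002], [0.478, 0.09, 0.047], [0.528, 0.104, 0.119]]
top blue zmax [0.093 0.125]
side 106 [[0.453, 0.067, 0.02], [0.545, 0.092, 0.029], [0.595, 0.105, 0.042]]
side blue zmax [0.081 0.122]
8.025 [ 0.5025 -0.0066  0.0927] [1.1541706  0.32017954 0.0738281 ]
[ 0.5025 -0.0066  0.0927] [1.1541706  0.32017954 0.0738281 ] 64
[ 0.49  -0.022  0.105] [ 0.501 -0.001  0.127] [0.516 0.013 0.151] [0.105 0.106 0.107 0.107 0.107 0.108 0.109 0.11 ]
```

View pics/p6.png

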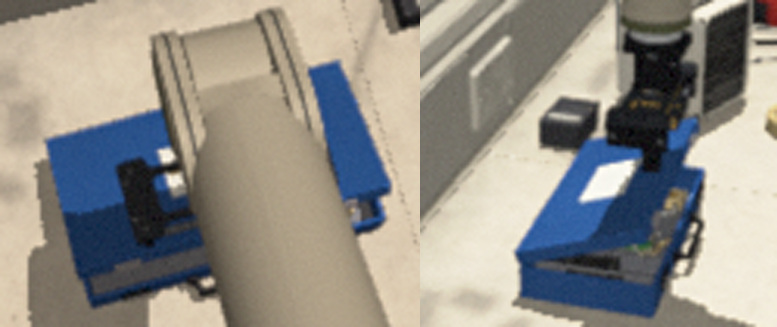

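The lid is about 0.4 rad from shut. The finger is on its outer face near the free edge (crop 655,160), and the torch is still lying flat. I'll carry on down the arc.

servo_tool --deltas "-0.16 0 -0.35 0 0 0 1; -0.14 0 -0.35 0 0 0 1; -0.1 0 -0.35 0 0 0 1; -0.07 0 -0.3 0 0 0 1; 0 0 0 0 0 0 1"

```text
time: 8.7
ee_pos: [0.4856, -0.0066, 0.0413]
eef_rot: [-0.008, 1.0, 0.001, -0.0]
ft_force: [-13.3, -0.5, 33.5]
width: 0.0003
```

```bash
python3 tip.py
```

```text
[ 0.4856 -0.0066  0.0413] [-13.33245955  -0.52343401  33.47554488] 52
[ 0.473 -0.023  0.063] [0.483 0.    0.076] [0.498 0.013 0.095] [0.063 0.063 0.064 0.065 0.065 0.065 0.065 0.065]
```

servo_tool --deltas "0 0 0.3 0 0 0 1; 0 0 0.6 0 0 0 1; 0 0 1 0 0 0 1; 0 0 1 0 0 0 1; 0 0 0.8 0 0 0 1"

```text
time: 9.38
ee_pos: [0.4855, -0.0066, 0.1891]
eef_rot: [-0.009, 1.0, 0.0, 0.0]
ft_force: [-0.0, 0.7, -0.9]
width: 0.0005
```

servo_tool --deltas "-0.9 0 0.5 0 0 0 1; -1 0 0.3 0 0 0 1; 0 0 0 0 0 0 1; 0 0 0 0 0 0 1"

```text
time: 9.88
ee_pos: [0.4097, -0.0064, 0.2196]
eef_rot: [-0.009, 1.0, 0.0, 0.0]
ft_force: [-0.7, 1.2, 0.4]
width: 0.0004
```

```bash
python3 look.py p7
python3 - <<'E'
from h import *
for n in("top_","side_"):
    c=dict(np.load(n+".npz"));P=cloud(c);k=c["color"].astype(int)
    for y0 in(-.12,-.08,.06,.1,.13):
        q=P[(k[...,2]-k[...,0]>50)&(abs(P[...,1]-y0)<.02)&(P[...,2]>.05)&(P[...,2]<.12)&(P[...,0]>.45)&(P[...,0]<.65)]
        if len(q)>20: f=np.polyfit(q[:,0],q[:,2],1); print(n,y0,len(q),"slope",f[0].round(4),"z front",np.polyval(f,.46).round(4),"z back",np.polyval(f,.62).round(4))
E
```

```text
top 6 [[0.452, 0.091, 0.028], [0.453, 0.096, 0.039], [0.456, 0.103, 0.058]]
top blue zmax [0.066 0.071]
side 6 [[0.452, 0.091, 0.03], [0.454, 0.094, 0.041], [0.455, 0.103, 0.044]]
side blue zmax [0.065 0.069]
9.975 [ 0.4097 -0.0066  0.2193] [ 0.24860725 -0.67698146  0.02636993]
top_ 0.06 457 slope 0.006 z front 0.0655 z back 0.0665
top_ 0.1 585 slope 0.002 z front 0.0657 z back 0.066
top_ 0.13 643 slope 0.0035 z front 0.0657 z back 0.0662
side_ -0.12 182 slope -0.0 z front 0.066 z back 0.066
side_ -0.08 197 slope 0.006 z front 0.0653 z back 0.0662
side_ 0.06 236 slope 0.0048 z front 0.0653 z back 0.0661
side_ 0.1 261 slope 0.0001 z front 0.0658 z back 0.0658
side_ 0.13 330 slope 0.0117 z front 0.0634 z back 0.0653
```

View pics/p7.png

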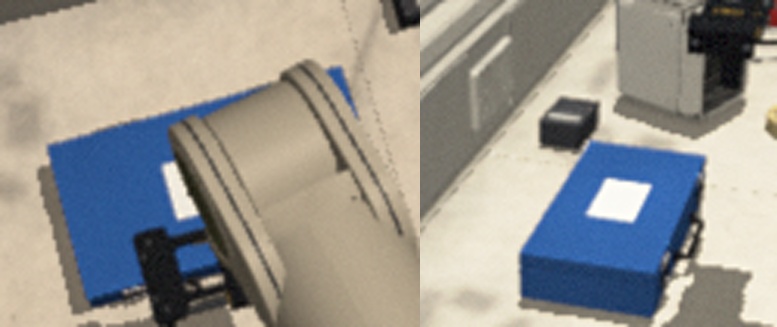

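The lid is flat and shut (both views give its top at z≈0.066, level), and the robot is clear of everything. I'm handing the job in.

```bash
python3 -c "
from h import *
print(job.close_job())"
```

```text
the job is handed in; nothing more can be done
None
```

The torch is lying down in its own (inner) compartment, the lid is shut, and I handed the job in at about 10 s of the 48 s.

**Torch:** I pushed it over towards the hinge with the closed fingertips. Before I closed the lid, both views showed it flat, with its top at about 0.033 m along its whole length (x 0.515–0.607). I couldn't see it again once the lid was shut.

**Lid:** I brought it down along its arc at about 0.8 rad/s, well under the slam limit. The final press read about 33 N vertically and 13 N sideways at the wrist. After I let go, the lid's top measured about 0.066 m. Its slope was at most 0.012 in either view, inside the 0.035 rad limit. The arm was clear of everything when I handed in.

**What disagreed:**
- **Fingertip height:** in the camera depth the fingertips stood about 35 mm higher than the reported tool position implies. My first push therefore passed over the torch without touching it. I measured the tips in the side view, corrected for it and pushed again. The tip height at lid contact then matched the expected 0.065 m.
- **Other objects:** I did not measure the keys, padlock, radio, spare torch or worktop items again at the end. I felt no unexpected contact, and the ones visible in the pictures looked undisturbed.

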